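# Move a brake-pad carrier over the end stop to the next rail and seat it

### The job

Lift the carrier with the two brake pads over the end stop of the plain rail and set it down on the other rail, the one with the gap in its running edge, just inside either end stop. Keeping hold of it and pressing lightly down, slide it along that rail until it drops into the gap, then let go and leave it there level and released. Set it down and push it with a light hand (never more than 25 N on the rail), do not let it fall, and leave the other things on the bench where they are.

Things in the scene. Friction and masses are not known exactly. Their poses are not given: they have to be found in the camera images.
- carrier_tab (a point): Centre of the carrier's upright aluminium grip tab: 24 mm in x, 10 mm thick in y (pinch it along y), 44 mm high, centred here, 42 mm above the saddle's underside. Carrier axes: x across the rail, y along it, z up. The tab is sprung: pressed, it sinks towards the saddle, up to 12 mm, with 1.2 N per mm, damped; lifted, it stands fully out
- carrier: Loose carrier: inverted U of aluminium, a dark brake pad on each cheek, 0.48 to 0.66 kg. Origin: centre of the underside of its saddle, a flat plate 36 mm long in y that rests on the rail. Cheeks straddle the rail, 18 mm between them, reaching 52 mm below the origin; pads 80 mm long in y, lowest 56 mm below it; 50 mm wide in x. Starts on rail_a within 30 mm of its middle
- rail_a: Plain rail where the carrier starts, fixed. Origin on the bench under its middle; y along it, z up. Flat steel bar on edge, 10 mm thick in x, 250 mm long, running edge 150 mm above the bench. End stops rise 14 mm above the edge, inner faces 115 mm from the middle. Base plate 110 mm wide. Left or right of rail_b, not exactly in line with it
- rail_b: Second rail, fixed, with a gap in its running edge. Origin, axes, thickness, edge height (150 mm) and end stops (14 mm high, inner faces 115 mm either side of the middle) as rail_a; its bar is 320 mm long and runs on past the stops. 70 to 80 mm from the middle, the saddle rests on unbroken edge, clear of the stop. The carrier may press on this rail with 25 N at most
- rail_b_mid (a point): Middle of rail_b at running-edge height, NOT the gap. The gap is 40 mm long in y, 6 mm deep, square-edged, with the saddle's underside seated 144 mm above the bench. Its middle lies anywhere within 30 mm of this point along y, new each time and not measured: feel for it. A level saddle drops in only when wholly over it (2 mm spare either way), then meets its end. The edge is rigid; sliding friction is about half the load
- jar: Bystander: amber jar, 68 mm across, 85 mm high; origin at its underside. Leave alone
- bearing: Bystander: steel bearing ring, 72 mm across, 22 mm high; origin at its underside. Leave alone
- tray: Bystander: grey open plastic tray, 100 by 140 mm, 40 mm high; origin at its underside. Leave alone
- wrench: Bystander: steel wrench lying on the bench; origin at its underside. Leave alone
Mind the look-alikes: they are no part of the job. Leave any blue or green look-alike of the carrier alone.

How it is judged (in metres and radians):
On the way, in this order (a step that is already met when the one before it is completed fails the run):
1. the carrier is lifted off the plain rail, higher than its end stop (contact force between carrier and rail_a below 0.1 N and height (world z) of carrier above 0.165 m), for 0.1 s.
2. the carrier is set down on the second rail's running edge at one end, 55 to 100 mm from the middle, bearing on it (x of carrier in the frame of rail_b between -0.007 and 0.007 m and z of carrier in the frame of rail_b between 0.1475 and 0.156 m and contact force between carrier and rail_b above 1 N and y of carrier in the frame of rail_b between -0.1 and 0.1 m and (y of carrier in the frame of rail_b below -0.055 m or y of carrier in the frame of rail_b above 0.055 m)), for 0.2 s.
3. the carrier bears on the running edge less than 50 mm from the middle, slid there (x of carrier in the frame of rail_b between -0.007 and 0.007 m and z of carrier in the frame of rail_b between 0.1475 and 0.156 m and contact force between carrier and rail_b above 1 N and y of carrier in the frame of rail_b between -0.05 and 0.05 m), for 0.1 s.
At the end, for the whole second after the job is handed in: The carrier sits in the gap of the second rail: saddle underside 140 to 145.8 mm above the bench (nominal 144, on the gap's floor), within 7 mm of the rail's centre plane and 36 mm of its middle, upright within 0.08 rad, at rest and released (x of carrier in the frame of rail_b between -0.007 and 0.007 m and y of carrier in the frame of rail_b between -0.036 and 0.036 m and z of carrier in the frame of rail_b between 0.14 and 0.1458 m and angle between carrier's own z axis and vertical below 0.08 rad and linear speed of carrier below 0.02 m/s and angular speed of carrier below 0.2 rad/s and contact force between the fingers and carrier below 0.1 N); the robot touches nothing.
It fails at once if the carrier is let go while it stands on the second rail's running edge (x of carrier in the frame of rail_b between -0.007 and 0.007 m and z of carrier in the frame of rail_b between 0.1475 and 0.156 m and contact force between carrier and rail_b above 1 N and y of carrier in the frame of rail_b between -0.11 and 0.11 m and contact force between the fingers and carrier below 0.1 N).
It fails at once if the carrier presses on the second rail with more than 25 N (contact force between carrier and rail_b above 25 N).
It fails at once if the carrier is dropped (falls free faster than 0.6 m/s) (linear speed of carrier above 0.6 m/s and contact force between the fingers and carrier below 0.1 N).
It fails at once if a bystander (jar, bearing, tray or wrench) is moved more than 15 mm (distance of any of jar, bearing, tray, wrench from where it was at the start of the episode above 0.015 m).
It also fails if it takes over 54 s, if anything falls off the work surface, if the arm or the gripper's body presses on something with over 40 N, if the wrist force passes 120 N, or if a joint passes its speed limit or range.

### The arm

A 6-joint arm with a two-finger parallel gripper is mounted at the origin on the work surface. World frame = base frame: x ahead of the robot, y to its left, z up, the work surface at z = 0. Lengths are in m, angles in degrees, forces in N, time in s.
With the tool pointing down it reaches from about 0.3 to 0.75 m from the base axis. Payload 8.5 kg.
Tool frame: the origin (TCP) lies midway between the tips of the shut fingers; the grasp point (between the pads) lies grip_depth behind it (grip_depth is the distance from the TCP to the grasp point, in m); z points along the fingers, y is the line along which they close (so a half turn about z gives the same grasp; the last joint's range is limited). The gripper opens to 88 mm and grips with 3 to 60 N. Pads are 18 mm wide; open, the fingers measure 123 mm over their backs; the gripper's body (75 mm by 187 mm) begins 45 mm behind the grasp point.
Start: joints at [-88.596, 21.807, 74.336, -0, 83.858, -12.336], TCP at [0.131, -0.534, 0.205] pointing down, gripper open.
Joint ranges: [-178.18, 178.18], [-50.72, 133.34], [12.68, 142.11], [-81.47, 261.47], [9.98, 163.14], [-165.26, 165.26]. Speed limits (degrees/s): [136.94, 136.94, 180, 180, 180, 180].

### API

Orientations are given as a 3x3 rotation matrix whose columns are the frame's x, y, z axes.
In Python, from cell import get_state, capture, close_job, grip_depth gives the robot as it stands.
- The arm moves only by the tool step_arm, never from a script. Its argument "rows" is a list of rows, each a list of 3 entries, a list of its own where there are three numbers: the shift along the tool's x, y, z in cm, then the turn, a rotation vector about the tool's x, y, z in rad, then the opening, from 0 (shut) to 1 (fully open). A call has exactly 5 rows; each row is the pose to reach, as a shift and turn from the pose commanded when the call began, along the tool's axes at that moment; what a row does not reach only later rows make up. A row lasts 1/10 s, in which the tool goes at most 50 mm and 8.59 degrees, less where a joint would pass 70% of its speed; a pose out of reach is approached as far as the arm can. A call with a gripper value outside its range is refused whole. The fingers move at their own pace and stop on an object; "force" is the grip in N (left out, the last holds). Time passes only in rows, so rows that repeat a pose let the fingers close, or fill a call up. It gives the time, the measured TCP pose, the force, the opening and the grip force at its end, in the units of the state.
- get_state(): the state, without advancing time (a new reading comes with each control period).
- capture(name): name is "scene" or "side" or "wrist"; returns a dict with "color" (384x512x3 uint8, blue, green, red), "camera_matrix" (3x3 intrinsics, pixels), "pose" (4x4, takes a point from camera to world coordinates). Camera axes: x right, y down, z forward; pixel columns grow to the right and rows downward; lengths in m; the calibration is good to about 2 mm. The wrist camera is an equidistant fisheye: a pixel r from the principal point sees the ray r / f radians off the axis. A picture is of the moment at which its call begins. There is no depth.
- close_job(): hands the job in; it is judged then, once.
The state is a dict: "clock": time; "joint_positions": joint angles; "joint_vel": joint speeds; "tau": joint torques, N m; "eef_pos": TCP position; "eef_rot": TCP orientation; "force": force on the tool from outside, world axes, zero at the start; "ft_torque": the same for the moment, N m; "width": finger opening in m; "finger_force": force on a finger pad.
Only numpy, scipy, OpenCV 4.12 (cv2) and the standard library are available. Lean on these libraries where they do the work, as an engineer would, in place of code of your own. Each camera call takes 0.05 s, during which the arm holds its last target. There are 200 camera calls.

## Working session

There is one attempt and no reset: what is moved stays moved. The work goes in short steps, Python scripts to look and compute and a tool call to move; the robot and the scene stay as the last step left them, time stands still between calls to the robot, and variables do not carry over. Pictures are saved under pics/ and viewed, at most 10 in all, crops included, and the job is handed in when it is done.

Besides the shell and the picture viewer there is one more tool, called after "Emit:" as name([rows], argument=value, ...), one row to a line, values as JSON. step_arm: Moves the arm, as the interface text tells. Its arguments: {"type":"object","properties":{"rows":{"type":"array","items":{"type":"array"}},"force":{"type":"number"}},"required":["rows"]}

```bash
mkdir -p pics; ls; python3 - <<'E'
from cell import *
import cv2,numpy as np
s=get_state();print(s, grip_depth)
a=capture("scene");b=capture("side")
for n,c in(("scene",a),("side",b)):
    cv2.imwrite(f"pics/{n}0.png",c["color"]);print(n,c["camera_matrix"].round(1).tolist(),c["pose"].round(4).tolist())
E
```

```text
pics
{'clock': 0.0, 'joint_positions': array([-8.85971943e+01,  2.18418156e+01,  7.43843385e+01, -1.39470742e-04,
        8.38571214e+01, -1.23349210e+01]), 'joint_vel': array([ 0.09151105,  0.00026755,  0.02196101,  0.00482719, -0.09551526,
       -0.0898181 ]), 'tau': array([-3.94245872e-04, -4.37927020e+01, -2.24555075e+01,  7.13804760e-02,
        3.50927445e-02, -1.01358498e-04]), 'eef_pos': array([ 0.13060981, -0.53393597,  0.20453251]), 'eef_rot': array([[ 9.71392906e-01,  2.37478044e-01, -3.80011451e-05],
       [ 2.37477847e-01, -9.71391868e-01,  1.45293567e-03],
       [ 3.08126316e-04, -1.42039583e-03, -9.99998944e-01]]), 'force': array([-0.09989846, -0.37826153,  0.27849668]), 'ft_torque': array([ 0.05661541, -0.02170715,  0.0606762 ]), 'finger_force': 0.0, 'width': 0.08841548693733575} 0.0187
scene [[368.9, 0.0, 252.7], [0.0, 368.9, 193.0], [0.0, 0.0, 1.0]] [[-0.1089, 0.6802, -0.7249, 1.4268], [0.9938, 0.0895, -0.0653, 0.0394], [0.0204, -0.7275, -0.6858, 0.9021], [0.0, 0.0, 0.0, 1.0]]
side [[363.0, 0.0, 259.3], [0.0, 363.0, 197.2], [0.0, 0.0, 1.0]] [[-0.7798, -0.4931, 0.3856, 0.1503], [-0.6259, 0.6056, -0.4915, 0.5768], [0.0089, -0.6246, -0.7809, 1.0603], [0.0, 0.0, 0.0, 1.0]]
```

View pics/scene0.png

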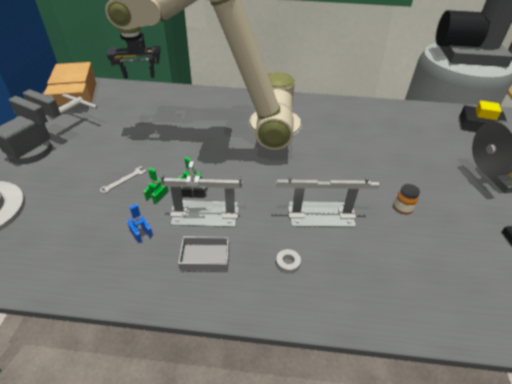

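View pics/side0.png

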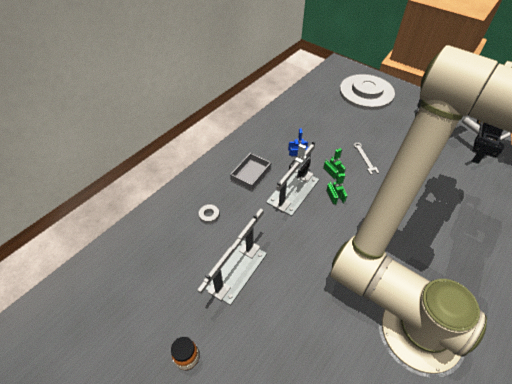

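The scene view shows the left rail around (204,182), with something near (195,180) beside a green look-alike. The right rail is around (325,183). I'll enlarge both views.

```bash
python3 - <<'E'
import cv2,numpy as np
a=cv2.imread("pics/scene0.png")[145:235,120:390];b=cv2.imread("pics/side0.png")[120:310,190:370]
a=cv2.resize(a,None,fx=2.9,fy=2.9,interpolation=cv2.INTER_CUBIC)
b=cv2.resize(b,None,fx=3.1,fy=3.1,interpolation=cv2.INTER_CUBIC)
cv2.imwrite("pics/a1.png",a);cv2.imwrite("pics/b1.png",b);print(a.shape,b.shape)
E
```

```text
(261, 783, 3) (589, 558, 3)
```

View pics/a1.png

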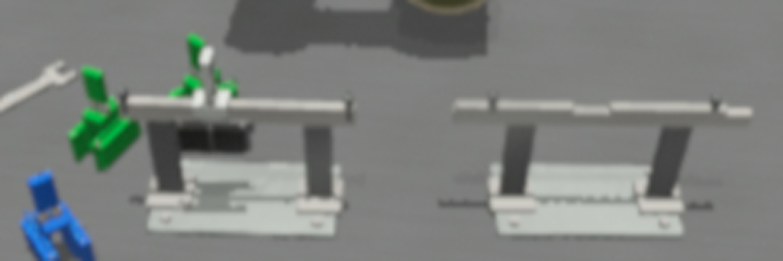

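View pics/b1.png

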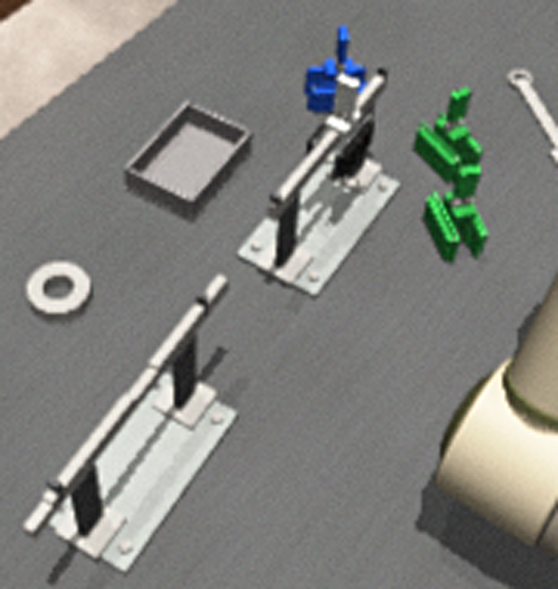

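Carrier on the left rail, with its grip tab near scene (191,168) and side (302,153). The rail on the right has a slight dip near scene (324,183). Next I'll cast rays.

```bash
cat > h.py <<'E'
import numpy as np
C={"scene":(368.9,252.7,193.0,np.array([[-0.1089,0.6802,-0.7249,1.4268],[0.9938,0.0895,-0.0653,0.0394],[0.0204,-0.7275,-0.6858,0.9021]])),
"side":(363.0,259.3,197.2,np.array([[-0.7798,-0.4931,0.3856,0.1503],[-0.6259,0.6056,-0.4915,0.5768],[0.0089,-0.6246,-0.7809,1.0603]]))}
def ray(n,u,v):
    f,cx,cy,P=C[n];d=P[:,:3]@[(u-cx)/f,(v-cy)/f,1];return P[:,3],d/np.linalg.norm(d)
def plane(n,u,v,z):
    o,d=ray(n,u,v);return o+d*(z-o[2])/d[2]
def tri(p,q):
    (o1,d1),(o2,d2)=ray("scene",*p),ray("side",*q)
    t=np.linalg.lstsq(np.c_[d1,-d2],o2-o1,rcond=None)[0];a=o1+t[0]*d1;b=o2+t[1]*d2
    return (a+b)/2,np.linalg.norm(a-b)
E
python3 - <<'E'
from h import *
S=lambda u,v:(120+u/2.9,145+v/2.9)
D=lambda u,v:(190+u/3.1,120+v/3.1)
for n,p,q in(("A-",S(124,97),D(383,72)),("A+",S(350,100),D(278,198)),("B-",S(492,102),D(205,295)),("B+",S(715,103),D(55,487)),("tabtop",S(207,50),D(349,78)),("gap",S(592,108),D(133,388))):
    t,e=tri(p,q);print(n,t.round(4),round(e,4),plane("scene",*p,.164)[:2].round(3),plane("side",*q,.164)[:2].round(3))
E
```

```text
A- [ 0.6033 -0.3148  0.1515] 0.0028 [ 0.618 -0.307] [ 0.597 -0.304]
A+ [ 0.5805 -0.0766  0.1553] 0.004 [ 0.592 -0.074] [ 0.576 -0.073]
B- [0.5616 0.0717 0.1543] 0.0072 [0.575 0.074] [0.557 0.073]
B+ [0.5329 0.3116 0.1533] 0.0009 [0.546 0.308] [0.528 0.314]
tabtop [ 0.5941 -0.2204  0.217 ] 0.0008 [ 0.53 -0.24] [ 0.622 -0.271]
gap [0.5496 0.1852 0.1436] 0.0066 [0.571 0.179] [0.542 0.197]
```

Emit:
step_arm([
  [[4.2,-1.5,-2],[0,0,0.03],1],
  [[8.4,-3.1,-4],[0,0,0.06],1],
  [[12.6,-4.7,-6],[0,0,0.09],1],
  [[16.8,-6.2,-8],[0,0,0.12],1],
  [[21,-7.8,-9.6],[0,0,0.143],1],
])

```text
clock: 0.6
eef_pos: [0.3174, -0.4074, 0.3021]
eef_rot: [[0.995, 0.095, 0.0], [0.095, -0.995, -0.0], [0.0, 0.0, -1.0]]
force: [0.1, -0.8, 0.0]
width: 0.0883
finger_force: 0.0
```

```bash
cat >> h.py <<'E'
def go(s,target,yaw):
    "world target TCP, wanted tool-x yaw (deg): shift in tool axes cm, turn about tool z rad"
    R=s["eef_rot"];return ((R.T@(np.array(target)-s["eef_pos"]))*100).round(2),round(np.arctan2(R[1,0],R[0,0])-np.radians(yaw),4)
E
python3 -c "
from h import *;from cell import *
s=get_state();print(s['clock'],s['eef_pos'],go(s,[.594,-.22,.3],5.5),s['eef_rot'].round(4).tolist())"
```

```text
0.6 [ 0.3173552  -0.40735436  0.30210148] (array([ 29.32, -16.01,   0.21]), np.float64(-0.0006)) [[0.9955, 0.0953, 0.0002], [0.0953, -0.9955, -0.0003], [0.0002, 0.0004, -1.0]]
```

Emit:
step_arm([
  [[4.2,-2.3,0],[0,0,0],1],
  [[8.4,-4.6,0],[0,0,0],1],
  [[12.6,-6.9,0],[0,0,0],1],
  [[16.8,-9.2,0],[0,0,0],1],
  [[21,-11.5,0],[0,0,0],1],
])

```text
clock: 1.1
eef_pos: [0.5154, -0.2723, 0.3009]
eef_rot: [[0.995, 0.097, -0.0], [0.097, -0.995, 0.0], [-0.0, -0.0, -1.0]]
force: [1.2, -0.7, -0.3]
width: 0.0881
finger_force: 0.0
```

Emit:
step_arm([
  [[4.2,-2.3,0],[0,0,0],1],
  [[8.2,-4.4,0],[0,0,0],1],
  [[8.2,-4.4,0],[0,0,0],1],
  [[8.2,-4.4,0],[0,0,0],1],
  [[8.2,-4.4,0],[0,0,0],1],
])

```text
clock: 1.6
eef_pos: [0.5906, -0.2228, 0.3011]
eef_rot: [[0.995, 0.096, -0.001], [0.096, -0.995, 0.0], [-0.001, -0.0, -1.0]]
force: [0.2, -0.7, 0.2]
width: 0.0878
finger_force: 0.0
```

```bash
python3 -c "
from h import *;from cell import *;import cv2
s=get_state();print(s['clock'],s['eef_pos'],go(s,[.594,-.22,.3],5.5))
c=capture('wrist');cv2.imwrite('pics/w0.png',c['color']);print(c['camera_matrix'].round(1).tolist(),c['pose'].round(4).tolist())"
```

```text
1.6 [ 0.59059975 -0.22284692  0.30110546] (array([ 0.37, -0.25,  0.11]), np.float64(-0.0003))
[[297.3, 0.0, 255.4], [0.0, 297.3, 191.7], [0.0, 0.0, 1.0]] [[0.0953, -0.9588, -0.2676, 0.6584], [-0.9954, -0.0916, -0.0263, -0.2177], [0.0007, 0.2689, -0.9632, 0.4809], [0.0, 0.0, 0.0, 1.0]]
```

View pics/w0.png

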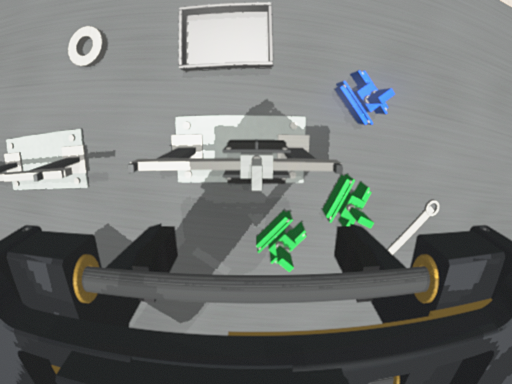

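Wrist view: tab spans about (250–263, 155–189), top at the lower end; rail ends/stops at (133,166) and (340,167).

```bash
cat >> h.py <<'E'
def wr(u,v,z,P,K=(297.3,255.4,191.7)):
    P=np.array(P);a,b=u-K[1],v-K[2];r=np.hypot(a,b);t=r/K[0]
    d=P[:3,:3]@[np.sin(t)*a/r,np.sin(t)*b/r,np.cos(t)];return (P[:3,3]+d*(z-P[2,3])/d[2]).round(4)
E
python3 - <<'E'
from h import *
import cv2
P=[[0.0953,-0.9588,-0.2676,0.6584],[-0.9954,-0.0916,-0.0263,-0.2177],[0.0007,0.2689,-0.9632,0.4809],[0,0,0,1]]
g=cv2.imread("pics/w0.png")
for v in range(150,196,4): print(v,g[v,236:280:2].mean(1).astype(int))
for n,u,v,z in(("A-",340,165,.164),("A+",134,165,.164),("A-rail",335,167,.15),("A+rail",140,167,.15),("tabtop",256.5,186,.214),("B+",0,177,.15),("B-",88,171,.15)): print(n,wr(u,v,z,P))
E
```

```text
150 [104 103 102 103 103 103 102 102 102 101 104 101 102 102 102 102 103 101
 101  98  99  97]
154 [152 150 145 140 141 142 139 130 133 122 113 117 131 129 129 129 129 127
 141 152 147 181]
158 [120 116 173 222 220 220 220 222 138 146 152 149 130 214 220 219 219 220
 210 128 132 149]
162 [182 181 195 218 216 217 217 214 125 116 120 118 116 204 217 215 216 216
 210 177 172 171]
166 [183 182 199 221 219 220 218 191 187 199 201 201 201 183 220 218 218 218
 214 186 188 188]
170 [113 107 168 224 220 221 218 194 211 217 218 217 217 181 222 220 220 221
 211 134 140 142]
174 [ 74  70 161 220 216 217 199 187 206 214 216 219 219 193 216 214 215 216
 175  60  67  66]
178 [ 59  59 111 152 150 151 135 127 209 219 219 215 216 143 148 148 155 157
 131  59  60  67]
182 [ 47  46  48  48  47  48  44  59 206 214 216 216 222 109  50  54  51  51
  55  54  55  49]
186 [ 97  97  97  88  87  88  88  96 209 218 220 221 224 145 148 149 149 149
 150 145 114  99]
190 [ 95  95  94  95  92  92  93  96 167 177 177 175 181 147 150 149 150 150
 120  97  98  98]
194 [ 98  98  98  99  98  98  99  99  99  98  98  97  98  98 123 151 139 100
  96  96  97  95]
A- [ 0.61   -0.3171  0.164 ]
A+ [ 0.5887 -0.0849  0.164 ]
A-rail [ 0.6048 -0.3158  0.15  ]
A+rail [ 0.5838 -0.087   0.15  ]
tabtop [ 0.5898 -0.2255  0.214 ]
B+ [0.5525 0.1649 0.15  ]
B- [ 0.5734 -0.0126  0.15  ]
```

Emit:
step_arm([
  [[0.25,0.05,3.5],[0,0,0],1],
  [[0.53,0.12,7],[0,0,0],1],
  [[0.53,0.12,10],[0,0,0],1],
  [[0.53,0.12,12.7],[0,0,0],1],
  [[0.53,0.12,12.7],[0,0,0],1],
])

```text
clock: 2.15
eef_pos: [0.5946, -0.223, 0.1711]
eef_rot: [[0.995, 0.095, -0.006], [0.095, -0.995, 0.003], [-0.005, -0.004, -1.0]]
force: [0.6, 0.5, 0.4]
width: 0.0882
finger_force: 0.0
```

Emit:
step_arm([
  [[0,0,0],[0,0,0],0.4],
  [[0,0,0],[0,0,0],0.3],
  [[0,0,0],[0,0,0],0.2],
  [[0,0,0],[0,0,0],0.1],
  [[0,0,0],[0,0,0],0],
], force=25)

```text
clock: 2.65
eef_pos: [0.5969, -0.2228, 0.1747]
eef_rot: [[0.995, 0.097, 0.001], [0.097, -0.995, -0.0], [0.001, 0.001, -1.0]]
force: [0.1, -0.0, -0.2]
width: 0.0503
finger_force: 0.0
```

Emit:
step_arm([
  [[0,0,0],[0,0,0],0],
  [[0,0,0],[0,0,0],0],
  [[0,0,0],[0,0,0],0],
  [[0,0,0],[0,0,0],0],
  [[0,0,0],[0,0,0],0],
], force=40)

```text
clock: 3.15
eef_pos: [0.5967, -0.2228, 0.1741]
eef_rot: [[0.995, 0.097, -0.0], [0.097, -0.995, -0.0], [-0.0, -0.0, -1.0]]
force: [0.5, -1.7, 0.2]
width: 0.0106
finger_force: 0.9
```

Emit:
step_arm([
  [[0,0,0],[0,0,0],0],
  [[0,0,0],[0,0,0],0],
  [[0,0,-0.5],[0,0,0],0],
  [[0,0,-1.2],[0,0,0],0],
  [[0,0,-2],[0,0,0],0],
])

```text
clock: 3.65
eef_pos: [0.5966, -0.2226, 0.1943]
eef_rot: [[0.995, 0.097, -0.001], [0.097, -0.995, 0.001], [-0.001, -0.001, -1.0]]
force: [0.2, -0.0, -4.8]
width: 0.0093
finger_force: 40.0
```

Emit:
step_arm([
  [[0,0,-1.5],[0,0,0],0],
  [[0,0,-3.2],[0,0,0],0],
  [[0,0,-5],[0,0,0],0],
  [[0,0,-7],[0,0,0],0],
  [[0,0,-9],[0,0,0],0],
])

```text
clock: 4.15
eef_pos: [0.5966, -0.2226, 0.2854]
eef_rot: [[0.995, 0.097, -0.0], [0.097, -0.995, 0.0], [-0.0, -0.0, -1.0]]
force: [-0.5, -0.6, -4.3]
width: 0.0094
finger_force: 40.0
```

Emit:
step_arm([
  [[0,0,0],[0,0,0],0],
  [[0,0,0],[0,0,0],0],
  [[0,0,0],[0,0,0],0],
  [[0,0,0],[0,0,0],0],
  [[0,0,0],[0,0,0],0],
])

```text
clock: 4.65
eef_pos: [0.5966, -0.2227, 0.2834]
eef_rot: [[0.995, 0.097, -0.001], [0.097, -0.995, 0.001], [-0.001, -0.001, -1.0]]
force: [0.7, -0.4, -4.2]
width: 0.009
finger_force: 40.0
```

```bash
python3 -c "
from h import *;from cell import *;import cv2
s=get_state();print(s['clock'],s['eef_pos'],s['force'],s['width'],go(s,[.5557,.1175,.285],6.8))
c=capture('side')['color'];d=capture('wrist');cv2.imwrite('pics/w1.png',d['color']);print(d['pose'].round(4).tolist())
cv2.imwrite('pics/x1.png',np.hstack([cv2.resize(c[110:310,180:380],(400,400)),cv2.resize(d['color'][60:260,80:400],None,fx=1.25,fy=2)]))"
```

```text
4.65 [ 0.59661752 -0.22272989  0.28341476] [ 0.65922168 -0.40780695 -4.2265404 ] 0.009033367592681972 (array([ -0.79, -34.26,  -0.13]), np.float64(-0.0219))
[[0.0964, -0.9586, -0.2679, 0.6645], [-0.9953, -0.0928, -0.026, -0.2176], [0.0001, 0.2691, -0.9631, 0.4634], [0.0, 0.0, 0.0, 1.0]]
```

View pics/x1.png

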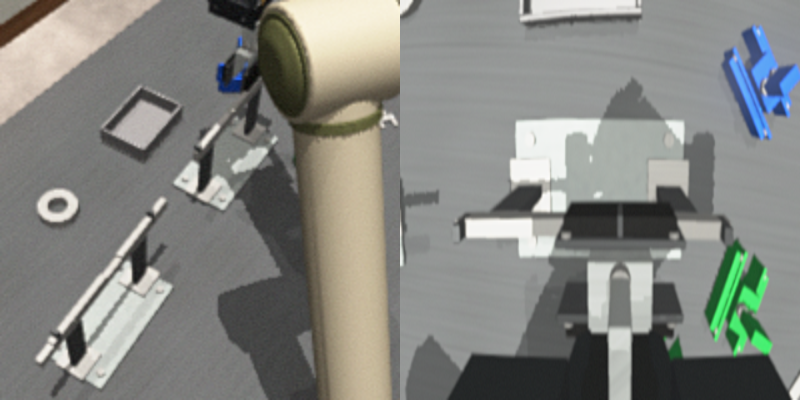

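The carrier is held level and clear of the rail. Moving it over to the near end of rail_b.

Emit:
step_arm([
  [[0,-2,0],[0,0,0],0],
  [[-0.1,-5.5,0],[0,0,0],0],
  [[-0.2,-9.5,0],[0,0,0],0],
  [[-0.3,-13.5,0],[0,0,0],0],
  [[-0.4,-17.5,0],[0,0,-0.01],0],
])

```text
clock: 5.25
eef_pos: [0.5751, -0.0467, 0.2843]
eef_rot: [[0.994, 0.107, 0.0], [0.107, -0.994, 0.0], [0.0, -0.0, -1.0]]
force: [1.6, 0.4, -4.0]
width: 0.0092
finger_force: 40.0
```

Emit:
step_arm([
  [[-0.1,-4,0],[0,0,0],0],
  [[-0.2,-8,0],[0,0,0],0],
  [[-0.3,-12,0],[0,0,-0.005],0],
  [[-0.4,-15,0],[0,0,-0.01],0],
  [[-0.4,-16.7,0],[0,0,-0.012],0],
])

```text
clock: 5.75
eef_pos: [0.5528, 0.1198, 0.2845]
eef_rot: [[0.993, 0.121, 0.0], [0.121, -0.993, 0.001], [0.0, -0.001, -1.0]]
force: [-0.1, -0.7, -4.5]
width: 0.0094
finger_force: 40.0
```

Emit:
step_arm([
  [[0,0,0],[0,0,0],0],
  [[0,0,0],[0,0,0],0],
  [[0,0,0],[0,0,0],0],
  [[0,0,0],[0,0,0],0],
  [[0,0,0],[0,0,0],0],
])

```text
clock: 6.25
eef_pos: [0.5542, 0.1159, 0.2841]
eef_rot: [[0.993, 0.117, -0.0], [0.117, -0.993, -0.0], [-0.0, 0.0, -1.0]]
force: [-0.1, -0.6, -4.3]
width: 0.0093
finger_force: 40.0
```

```bash
python3 -c "
from h import *;from cell import *;import cv2
s=get_state();print(s['clock'],s['eef_pos'],s['force'],s['width'],go(s,[.5559,.1175,.285],6.8))
d=capture('wrist');cv2.imwrite('pics/w2.png',d['color']);print(d['pose'].round(4).tolist())
cv2.imwrite('pics/x2.png',cv2.resize(d['color'][80:270,20:400],None,fx=2.1,fy=2.1))"
```

```text
6.25 [0.5541838  0.1159442  0.28413104] [-0.11896736 -0.64756763 -4.29659256] 0.009275735061880123 (array([ 0.19, -0.13, -0.09]), np.float64(-0.001))
[[0.1171, -0.9567, -0.2666, 0.6218], [-0.9931, -0.1126, -0.0321, 0.1226], [0.0007, 0.2685, -0.9633, 0.4639], [0.0, 0.0, 0.0, 1.0]]
```

View pics/x2.png

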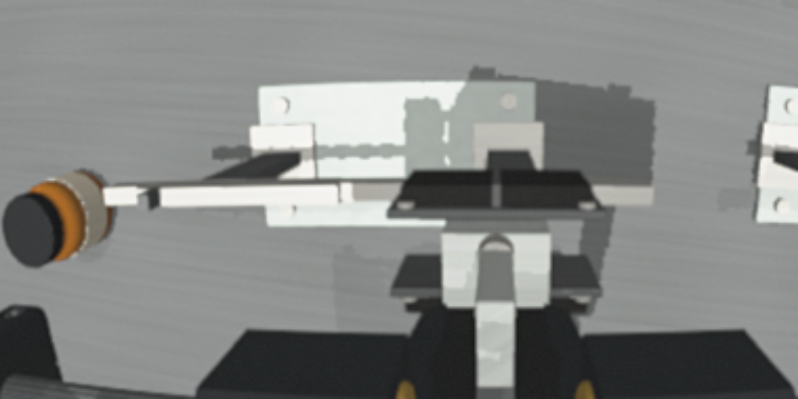

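Wrist view: rail_b running from (70,173) to (331,172), the far stop at (90,174), and a step in the edge at about (182–187,171), which should be the far end of the gap.

```bash
python3 - <<'E'
from h import *
P=[[0.1171,-0.9567,-0.2666,0.6218],[-0.9931,-0.1126,-0.0321,0.1226],[0.0007,0.2685,-0.9633,0.4639],[0,0,0,1]]
import cv2
g=cv2.imread("pics/w2.png").mean(2).astype(int)
for u in(75,100,130,170,200,312,322,328,334): print(u,g[160:186,u])
p=lambda a,b:(20+a/2.1,80+b/2.1)
L=wr(*p(105,196),.15,P);R=wr(*p(653,194.5),.15,P);m=(L+R)/2;d=(L-R);print(L,R,np.linalg.norm(d),"mid",m,"yaw",np.degrees(np.arctan2(-d[0],d[1])))
u=d/np.linalg.norm(d)
for n,q,z in(("stop in",p(158,196),.15),("gapend top",p(340,194),.15),("gapend bot",p(352,190),.144)):
    w=wr(*q,z,P);print(n,w,(w-m)@u)
print("target -75",m-.075*u)
E
```

```text
75 [146 146 146 148 149 147 141 118 121 202 241 241 239 239 239 241 241 202
 124 101 107 106 111 127 141 144]
100 [144 144 143 143 146 144 116  95 109 179 237 242 239 237 238 239 240 234
 194 148 140 143 143 142 144 145]
130 [ 61  55  56  55  67  94  96  98 137 219 243 241 238 238 239 241 240 218
 158 133 136 142 145 145 142 143]
170 [153 156 159 164 140 102  87 118 209 248 244 241 241 241 241 241 240 234
 226 225 230 234 235 234 234 235]
200 [238 238 239 236 194 117 102 142 168 172 170 170 170 169 170 192 221 228
 230 233 235 235 235 235 235 236]
312 [ 96  97  95  94  96  98  97 103 139 175 185 182 180 179 183 182 178 152
 118 101 106 123 134 135 135 136]
322 [ 96  96  97  95  96  99  98 101 128 169 183 181 179 179 179 181 177 167
 153 146 144 144 145 147 147 146]
328 [ 96  96  95  96  94  96  94  98 124 166 182 181 179 179 180 180 178 168
 154 148 145 145 143 145 146 147]
334 [145 146 146 147 147 144 141 146 146 144 145 144 144 144 145 144 143 145
 147 147 147 145 144 144 146 146]
[0.5315 0.3434 0.15  ] [0.5663 0.032  0.15  ] 0.3133384751351165 mid [0.5489 0.1877 0.15  ] yaw 6.376539243368366
stop in [0.5352 0.3048 0.15  ] 0.1178971078609806
gapend top [0.5474 0.195  0.15  ] 0.007421431405757782
gapend bot [0.5488 0.1899 0.144 ] 0.0021974958539741816
target -75 [0.55722965 0.11316399 0.15      ]
```

Emit:
step_arm([
  [[0.1,0.05,1.5],[0,0,0.002],0],
  [[0.2,0.1,3.2],[0,0,0.004],0],
  [[0.27,0.12,4.6],[0,0,0.004],0],
  [[0.27,0.12,5],[0,0,0.004],0],
  [[0.27,0.12,5],[0,0,0.004],0],
])

```text
clock: 6.8
eef_pos: [0.5569, 0.1155, 0.234]
eef_rot: [[0.993, 0.114, -0.001], [0.114, -0.993, 0.0], [-0.001, -0.0, -1.0]]
force: [-0.1, 0.1, -3.8]
width: 0.0095
finger_force: 40.0
```

```bash
python3 -c "
from h import *;from cell import *;import cv2
s=get_state();print(s['clock'],s['eef_pos'],s['force'],go(s,[.557,.115,.235],6.5))
d=capture('wrist');c=capture('scene')['color'];cv2.imwrite('pics/w3.png',d['color']);print(d['pose'].round(4).tolist())
cv2.imwrite('pics/x3.png',np.vstack([cv2.resize(d['color'][140:240,180:360],None,fx=3,fy=3),cv2.resize(c[140:220,265:375],(540,300),interpolation=2)]))"
```

```text
6.8 [0.55685785 0.11554952 0.23396416] [-0.08487692  0.06237041 -3.77607332] (array([ 0.01,  0.06, -0.1 ]), np.float64(0.001))
[[0.1139, -0.9568, -0.2674, 0.6246], [-0.9935, -0.1096, -0.0312, 0.122], [0.0006, 0.2692, -0.9631, 0.4137], [0.0, 0.0, 0.0, 1.0]]
```

View pics/x3.png

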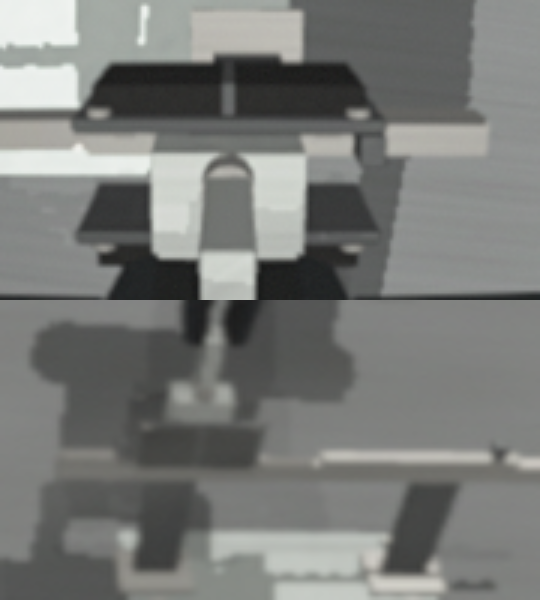

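```bash
python3 - <<'E'
from h import *
import cv2
P=[[0.1139,-0.9568,-0.2674,0.6246],[-0.9935,-0.1096,-0.0312,0.122],[0.0006,0.2692,-0.9631,0.4137],[0,0,0,1]]
g=cv2.imread("pics/w3.png").mean(2).astype(int)
for u in(190,200,315,325,335): print(u,g[172:202,u])
for u,v in((325,185.5),(335,185.5),(342,185.5),(190,185)):
    w=wr(u,v,.15,P);t=np.tan(np.radians(6.5));print(w,"rail x at tool y",w[0]-(.1155-w[1])*t)
print("stop",wr(180+370/3,140+140/3,.164,P))
E
```

```text
190 [236 236 237 223 158 101  90 108 145 164 166 166 165 165 165 165 162 177
 223 233 233 232 232 232 234 227 175 141 139 142]
200 [236 237 237 221 151  99  89 112 148 167 169 168 168 167 166 167 164 178
 223 232 232 231 231 232 234 229 180 143 141 142]
315 [ 95  93  95  96  98  99  97  94 104 141 174 180 177 175 175 177 178 177
 174 157 124 124 135 136 136 142 144 142 140 140]
325 [ 93  96  93  94  97  99  98  94 103 140 171 178 176 175 174 175 177 176
 173 166 152 145 143 144 143 142 142 141 138 140]
335 [ 95  93 100 111 110 100  97  95 101 135 168 178 176 174 174 173 173 173
 172 165 150 144 144 143 144 143 141 141 140 137]
[0.5647 0.0496 0.15  ] rail x at tool y 0.5571916434129215
[0.5659 0.0399 0.15  ] rail x at tool y 0.5572864680123956
[0.5667 0.033  0.15  ] rail x at tool y 0.5573003123151142
[0.5509 0.1746 0.15  ] rail x at tool y 0.5576335944506272
stop [0.5646 0.0727 0.164 ]
```

Emit:
step_arm([
  [[0,0,0.5],[0,0,0],0],
  [[0,0,1],[0,0,0],0],
  [[0,0,1.3],[0,0,0],0],
  [[0,0,1.6],[0,0,0],0],
  [[0,0,1.8],[0,0,0],0],
])

```text
clock: 7.4
eef_pos: [0.5568, 0.1158, 0.2158]
eef_rot: [[0.993, 0.115, -0.0], [0.115, -0.993, 0.0], [-0.0, -0.0, -1.0]]
force: [-0.4, 0.4, -4.8]
width: 0.009
finger_force: 40.0
```

Emit:
step_arm([
  [[0,0,0.5],[0,0,0],0],
  [[0,0,1],[0,0,0],0],
  [[0,0,1.5],[0,0,0],0],
  [[0,0,1.9],[0,0,0],0],
  [[0,0,2.1],[0,0,0],0],
])

```text
clock: 7.9
eef_pos: [0.5567, 0.1158, 0.1946]
eef_rot: [[0.993, 0.115, -0.001], [0.115, -0.993, 0.0], [-0.001, -0.0, -1.0]]
force: [0.1, -0.2, -4.8]
width: 0.0093
finger_force: 40.0
```

Emit:
step_arm([
  [[0,0,0.4],[0,0,0],0],
  [[0,0,0.8],[0,0,0],0],
  [[0,0,1.1],[0,0,0],0],
  [[0,0,1.4],[0,0,0],0],
  [[0,0,1.6],[0,0,0],0],
])

```text
clock: 8.4
eef_pos: [0.5569, 0.1157, 0.1789]
eef_rot: [[0.993, 0.115, -0.0], [0.115, -0.993, -0.0], [-0.0, 0.0, -1.0]]
force: [0.0, -0.0, -3.7]
width: 0.0092
finger_force: 40.0
```

Emit:
step_arm([
  [[0,0,0.2],[0,0,0],0],
  [[0,0,0.4],[0,0,0],0],
  [[0,0,0.6],[0,0,0],0],
  [[0,0,0.75],[0,0,0],0],
  [[0,0,0.8],[0,0,0],0],
])

```text
clock: 8.9
eef_pos: [0.5572, 0.1157, 0.1718]
eef_rot: [[0.993, 0.115, 0.002], [0.115, -0.993, -0.0], [0.002, 0.0, -1.0]]
force: [-0.5, -0.4, 3.4]
width: 0.009
finger_force: 40.0
```

Emit:
step_arm([
  [[0,0,0],[0,0,0],0],
  [[0,0,0],[0,0,0],0],
  [[0,0,0],[0,0,0],0],
  [[0,0,0],[0,0,0],0],
  [[0,0,0],[0,0,0],0],
])

```text
clock: 9.4
eef_pos: [0.557, 0.1157, 0.1713]
eef_rot: [[0.993, 0.115, 0.0], [0.115, -0.993, -0.0], [0.0, 0.0, -1.0]]
force: [-0.3, -0.2, 3.4]
width: 0.0095
finger_force: 40.0
```

Emit:
step_arm([
  [[0,-0.2,0],[0,0,0],0],
  [[0,-0.5,0],[0,0,0],0],
  [[0,-0.8,0],[0,0,0],0],
  [[0,-1.1,0],[0,0,0],0],
  [[0,-1.4,0],[0,0,0],0],
])

```text
clock: 9.9
eef_pos: [0.5557, 0.129, 0.1714]
eef_rot: [[0.993, 0.114, 0.001], [0.114, -0.993, -0.002], [0.001, 0.002, -1.0]]
force: [-0.2, -6.0, 5.1]
width: 0.0094
finger_force: 40.4
```

Emit:
step_arm([
  [[0,-0.3,0],[0,0,0],0],
  [[0,-0.6,0],[0,0,0],0],
  [[0,-0.9,0],[0,0,0],0],
  [[0,-1.2,0],[0,0,0],0],
  [[0,-1.5,0],[0,0,0],0],
])

```text
clock: 10.4
eef_pos: [0.5539, 0.1439, 0.1714]
eef_rot: [[0.993, 0.114, 0.001], [0.114, -0.993, -0.002], [0.001, 0.002, -1.0]]
force: [0.3, -4.7, 4.2]
width: 0.0094
finger_force: 40.3
```

Emit:
step_arm([
  [[0,-0.2,0],[0,0,0],0],
  [[0,-0.4,0],[0,0,0],0],
  [[0,-0.6,0],[0,0,0],0],
  [[0,-0.8,0],[0,0,0],0],
  [[0,-1,0],[0,0,0],0],
])

```text
clock: 10.9
eef_pos: [0.5525, 0.1544, 0.1712]
eef_rot: [[0.993, 0.114, 0.0], [0.114, -0.993, -0.001], [0.0, 0.001, -1.0]]
force: [-0.0, -4.3, 3.3]
width: 0.0091
finger_force: 40.5
```

Emit:
step_arm([
  [[0,-0.12,0],[0,0,0],0],
  [[0,-0.24,0],[0,0,0],0],
  [[0,-0.36,0],[0,0,0],0],
  [[0,-0.48,0],[0,0,0],0],
  [[0,-0.6,0],[0,0,0],0],
])

```text
clock: 11.4
eef_pos: [0.5517, 0.1605, 0.1711]
eef_rot: [[0.993, 0.114, -0.0], [0.114, -0.993, -0.0], [-0.0, 0.0, -1.0]]
force: [0.8, -4.7, 3.4]
width: 0.0093
finger_force: 40.7
```

Emit:
step_arm([
  [[0,-0.1,0],[0,0,0],0],
  [[0,-0.2,0],[0,0,0],0],
  [[0,-0.3,0],[0,0,0],0],
  [[0,-0.4,0],[0,0,0],0],
  [[0,-0.5,0],[0,0,0],0],
])

```text
clock: 11.9
eef_pos: [0.5511, 0.1655, 0.1711]
eef_rot: [[0.993, 0.115, -0.0], [0.115, -0.993, 0.0], [-0.0, -0.0, -1.0]]
force: [1.1, -4.4, 3.4]
width: 0.0093
finger_force: 40.8
```

Emit:
step_arm([
  [[0,-0.1,0],[0,0,0],0],
  [[0,-0.2,0],[0,0,0],0],
  [[0,-0.3,0],[0,0,0],0],
  [[0,-0.4,0],[0,0,0],0],
  [[0,-0.5,0],[0,0,0],0],
])

```text
clock: 12.4
eef_pos: [0.5505, 0.1705, 0.1711]
eef_rot: [[0.993, 0.115, -0.0], [0.115, -0.993, 0.0], [-0.0, -0.0, -1.0]]
force: [-0.3, -3.0, 2.8]
width: 0.0094
finger_force: 40.9
```

Emit:
step_arm([
  [[0,-0.1,0],[0,0,0],0],
  [[0,-0.2,0],[0,0,0],0],
  [[0,-0.3,0],[0,0,0],0],
  [[0,-0.4,0],[0,0,0],0],
  [[0,-0.5,0],[0,0,0],0],
])

```text
clock: 12.9
eef_pos: [0.55, 0.1755, 0.1711]
eef_rot: [[0.993, 0.115, -0.0], [0.115, -0.993, 0.0], [-0.0, -0.0, -1.0]]
force: [1.1, -4.3, 2.2]
width: 0.0093
finger_force: 41.0
```

Emit:
step_arm([
  [[0,-0.1,0],[0,0,0],0],
  [[0,-0.2,0],[0,0,0],0],
  [[0,-0.3,0],[0,0,0],0],
  [[0,-0.4,0],[0,0,0],0],
  [[0,-0.5,0],[0,0,0],0],
])

```text
clock: 13.4
eef_pos: [0.5491, 0.1806, 0.1707]
eef_rot: [[0.993, 0.115, -0.001], [0.115, -0.993, 0.0], [-0.001, -0.001, -1.0]]
force: [2.7, -10.7, -6.1]
width: 0.0091
finger_force: 40.0
```

Z force fell and the along-rail force jumped, so the saddle has dropped and met the gap's end. I'll ease back and lower it onto the floor.

Emit:
step_arm([
  [[0,0.05,0],[0,0,0],0],
  [[0,0.1,0],[0,0,0],0],
  [[0,0.15,0],[0,0,0],0],
  [[0,0.15,0],[0,0,0],0],
  [[0,0.15,0],[0,0,0],0],
])

```text
clock: 13.9
eef_pos: [0.5495, 0.1789, 0.171]
eef_rot: [[0.993, 0.115, -0.0], [0.115, -0.993, 0.0], [-0.0, -0.0, -1.0]]
force: [-0.5, -0.3, -4.5]
width: 0.0095
finger_force: 40.0
```

Emit:
step_arm([
  [[0,0,0.08],[0,0,0],0],
  [[0,0,0.16],[0,0,0],0],
  [[0,0,0.24],[0,0,0],0],
  [[0,0,0.3],[0,0,0],0],
  [[0,0,0.3],[0,0,0],0],
])

```text
clock: 14.4
eef_pos: [0.5498, 0.1788, 0.1686]
eef_rot: [[0.993, 0.115, 0.001], [0.115, -0.993, 0.0], [0.001, 0.0, -1.0]]
force: [0.2, 0.3, -1.1]
width: 0.0094
finger_force: 40.0
```

Emit:
step_arm([
  [[0,0,0.06],[0,0,0],0],
  [[0,0,0.12],[0,0,0],0],
  [[0,0,0.18],[0,0,0],0],
  [[0,0,0.2],[0,0,0],0],
  [[0,0,0.2],[0,0,0],0],
])

```text
clock: 14.9
eef_pos: [0.5498, 0.1788, 0.1664]
eef_rot: [[0.993, 0.115, 0.001], [0.115, -0.993, 0.0], [0.001, 0.0, -1.0]]
force: [-0.2, -0.8, 1.6]
width: 0.0095
finger_force: 40.0
```

```bash
python3 -c "
from cell import *
import numpy as np
s=get_state();print(s['eef_pos'],s['force'],s['ft_torque'])
u=np.array([-.113,.994]);print((s['eef_pos'][:2]-[.548,.192])@u)"
```

```text
[0.5497613  0.17883134 0.16635627] [-0.19432734 -0.8180254   1.57718597] [-0.0745338   0.04135094 -0.03339646]
-0.01328867601841392
```

Force and height match the gap floor: 6.3 mm below the edge at equal load. Releasing now.

Emit:
step_arm([
  [[0,0,0],[0,0,0],0.15],
  [[0,0,0],[0,0,0],0.2],
  [[0,0,0],[0,0,0],0.3],
  [[0,0,0],[0,0,0],0.45],
  [[0,0,0],[0,0,0],0.6],
])

```text
clock: 15.4
eef_pos: [0.5496, 0.1788, 0.1661]
eef_rot: [[0.993, 0.115, -0.0], [0.115, -0.993, 0.0], [-0.0, -0.0, -1.0]]
force: [1.1, -0.6, -0.4]
width: 0.0396
finger_force: 0.0
```

Emit:
step_arm([
  [[0,0,0],[0,0,0],0.6],
  [[0,0,0],[0,0,0],0.6],
  [[0,0,-0.5],[0,0,0],0.6],
  [[0,0,-2],[0,0,0],0.6],
  [[0,0,-4],[0,0,0],0.6],
])

```text
clock: 15.9
eef_pos: [0.5493, 0.1788, 0.2064]
eef_rot: [[0.993, 0.115, -0.002], [0.115, -0.993, -0.0], [-0.002, -0.0, -1.0]]
force: [-0.3, 0.2, 0.0]
width: 0.0531
finger_force: 0.0
```

Emit:
step_arm([
  [[0,0,-3],[0,0,0],0.6],
  [[0,0,-6],[0,0,0],0.6],
  [[0,0,-8],[0,0,0],0.6],
  [[0,0,-8],[0,0,0],0.6],
  [[0,0,-8],[0,0,0],0.6],
])

```text
clock: 16.4
eef_pos: [0.5494, 0.1788, 0.2855]
eef_rot: [[0.993, 0.115, -0.0], [0.115, -0.993, -0.0], [-0.0, -0.0, -1.0]]
force: [0.5, 0.4, -0.3]
width: 0.0528
finger_force: 0.0
```

```bash
python3 -c "
from cell import *;import cv2,numpy as np
s=get_state();print(s['eef_pos'],s['force'])
d=capture('wrist')['color'];c=capture('scene')['color']
cv2.imwrite('pics/x4.png',np.vstack([cv2.resize(d[110:210,150:330],None,fx=3,fy=3),cv2.resize(c[140:220,265:375],(540,300),interpolation=2)]))"
```

```text
[0.54943424 0.17878332 0.28554701] [ 0.51530037  0.43775927 -0.31406474]
```

View pics/x4.png

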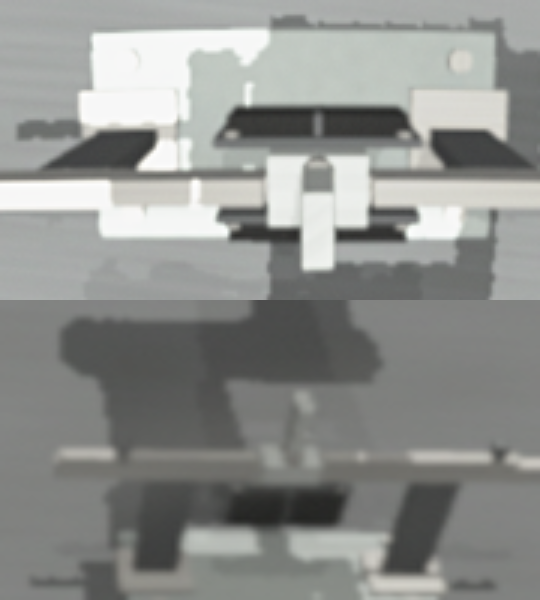

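The carrier stands level and released in the gap: tab at about scene (324,168), where the dip was seen at the start. Both fingers are clear of it.

```bash
python3 -c "
from cell import *
print(close_job())"
```

```text
the job is handed in; nothing more can be done
None
```

The carrier sits level and released in rail_b's gap, about 13 mm from the middle towards rail_a; the job was handed in after about 16.5 s, and no verdict came back.

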